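# Free the hitch clamp of a handpiece jig and hold it open

## Robot

A 6-joint arm with a two-finger parallel gripper is mounted at the origin on the work surface. World frame = base frame: x ahead of the robot, y to its left, z up, the work surface at z = 0. Lengths are in m, angles in rad, forces in N, time in s.
With the tool pointing down it reaches from about 0.325 to 0.775 m from the base axis. Payload 5.5 kg.
Tool frame: the origin (TCP) lies at the very end of the fingers, on their centre line; the grasp point (between the pads) lies 19 mm behind it; z points along the fingers, y is the line along which they close (so a half turn about z gives the same grasp; the last joint's range is limited). The gripper opens to 88 mm and grips with 3 to 60 N. Pads are 20 mm wide; open, the fingers measure 115 mm over their backs; the gripper's body (75 mm by 178 mm) begins 61 mm behind the grasp point.
Start: joints at [-1.174, 0.091, 1.231, -0, 1.82, -0.057], TCP at [0.263, -0.539, 0.223] pointing down, gripper open.
Joint ranges: [-2.87, 2.87], [-0.86, 2.18], [0.17, 2.46], [-1.51, 4.65], [0.06, 2.69], [-2.65, 2.65]. Speed limits (rad/s): [2.57, 2.57, 3.01, 3.14, 3.14, 3.14].

## Interface

Orientations are given as a 3x3 rotation matrix whose columns are the frame's x, y, z axes.
In Python, from bench import telemetry, optics, bot gives the robot as it stands.
- The arm moves only by the shell command python3 -m creep 'ROWS' [FORCE]. ROWS is JSON, a list of rows, each an object with "offset": the shift along the tool's x, y, z in m, a list of three; "twist": the turn, a rotation vector about the tool's x, y, z in rad, a list of three; "claw": the opening, from 0 (shut) to 1 (fully open). In form: [{"offset": [dx, dy, dz], "twist": [rx, ry, rz], "claw": claw}, ...]. A call has 1 to 10 rows; each row is the pose to reach, as a shift and turn from the pose commanded when the call began, along the tool's axes at that moment; what a row does not reach only later rows make up. A row lasts 1/8 s, in which the tool goes at most 62.5 mm and 10.7 degrees, less where a joint would pass 70% of its speed; a pose out of reach is approached as far as the arm can. A call with a gripper value outside its range is refused whole. The fingers move at their own pace and stop on an object; FORCE is the grip in N (left out, the last holds). Time passes only in rows, so rows that repeat a pose let the fingers close. It gives the time, the measured TCP pose, the force, the opening and the grip force at its end, in the units of the state.
- telemetry.get_obs(): the state, without advancing time (a new reading comes with each control period).
- optics.read_camera(name): name is "side" or "top"; returns a dict with "color" (400x640x3 uint8, red, green, blue), "fx", "fy", "cx", "cy" (pixels), "distortion" ([k1, k2, p1, p2, k3] as OpenCV has them; the pictures are not rectified), "position" and "attitude" of the camera in the world. Camera axes: x right, y down, z forward; pixel columns grow to the right and rows downward; lengths in m; the calibration is good to about 2 mm. A picture is of the moment at which its call begins. There is no depth.
- bot.hand_in(): hands the job in; it is judged then, once.
The state is a dict: "time_s": time; "joints": joint angles; "qvel": joint speeds; "joint_torque": joint torques, N m; "tcp_pos": TCP position; "ee_rot": TCP orientation; "wrist_force": force on the tool from outside, world axes, zero at the start; "wrist_torque": the same for the moment, N m; "finger_gap": finger opening in m; "grip_force": force on a finger pad.
Only numpy, scipy, OpenCV 4.12 (cv2) and the standard library are available. Lean on these libraries where they do the work, as an engineer would, in place of code of your own. Each camera call takes 0.05 s, during which the arm holds its last target. There are 200 camera calls.

## Task

Lift the tall guard plate out of the jig and stand it on edge, fully down, in an empty slot of the rack, and let go of it. Then take the latch post of the hitch clamp, pull the latch sideways against its spring, lift the tongue off its ball until its tip is about 8 cm higher than it was, and finish while still holding it up there with the gripper. Leave the handpiece, the short plate, the parts box and the screwdriver where they are.

Things in the scene. Friction and masses are not known exactly. Their poses are not given: they have to be found in the camera images.
- jig: Fixed jig, aluminium base plate 12 mm thick, x -60..230, y -50..75 mm. Origin: underside, straight below the ball; z up; x runs along the tongue from ball to hinge (190 mm); y points to the side of latch and guard plate. Two black cradle forks (38 mm high) at x = 105 mm hold the handpiece.
- ball (a point): Centre of the steel ball (24 mm diameter) on the jig, 44 mm above the table, over the jig's origin; below it a flange of 26 mm diameter, 30 to 34 mm up, under which the latch hooks.
- guard_slot (a point): Middle of the floor of the jig's guard slot: jig x = 0, y = 52 mm, 12 mm above the table. The slot runs along the jig's x, 10 mm wide; its walls reach 26 mm above the table.
- tongue (a joint): Angle of the tongue (rad), hinge level along the jig's y: 0 = on the ball, grows as the ball end rises, stop at 0.95. A grey bar 24 mm wide, top 76 mm above the table, with a coupler 58 x 44 mm over the ball (top 68 mm up). The ball end rises 190 mm x sin(angle). 0.55 kg; it falls back when let go (about 3 N at the ball end).
- tongue_hinge (a point): Centre of the tongue's hinge: 190 mm from the ball along the jig's x axis, 66 mm above the table.
- tongue_tip (a point): Top of the coupler straight above the ball, 68 mm above the table when down; it rises with the tongue. About 148 mm is the wanted height.
- latch (a joint): Travel of the latch (m) to the jig's +y: 0 = shut, stop at 0.016. Its spring pulls it shut: 5 N at 0, 11 N at the stop. Its pawl hooks under the ball's flange until pulled at least 0.010; keep it pulled until the tongue is clear of the ball (angle 0.2), then it may spring back. The latch rides on the tongue: lifting its post lifts the tongue.
- latch_post (a point): Point to pinch on the latch post, an upright dark steel bar 14 (jig x) x 12 mm (jig y), top 118 mm above the table. On its axis, 13 mm below its top (105 mm up), at jig x = 0, y = 34 mm when shut. Pinch across y from above; it may pivot in the pads as the tongue rises. The guard plate stands 8 mm beside it and blocks its travel.
- guard: Guard plate, loose, grey plastic, 80 wide (x) x 8 thick (y) x 140 mm tall (z up), about 0.12 kg. Origin: centre of its lower edge. It starts standing in the jig's slot, its x along the jig's x, top 152 mm above the table. Grip it across its 8 mm near the top, above the latch post.
- rack: Fixed aluminium rack 110 (x) x 130 (y) mm, three slots along its x axis at y = -45, 0 and +45 mm. Origin: centre of its underside; z up. Each slot is 12 mm wide, between fins 4 mm thick, 100 mm long; floor 8 mm up, fin tops 43 mm up. The slot at y = -45 holds the short plate; the other two are empty.
- spare: Short plate, grey plastic, 80 x 8 x 90 mm tall, loose, standing in the rack's slot at y = -45 mm. Origin: centre of its lower edge. Leave alone.
- handpiece: Steel handpiece, a rod of 18 mm diameter and 120 mm length along its y, lying in the jig's cradle under the tongue. Origin: its middle. Leave alone.
- parts_box: Clear plastic parts box with four cells holding small parts, 60 x 200 x 40 mm tall, beyond the work. Origin: centre of its underside. Leave alone.
- driver: Screwdriver with a red handle, 160 mm long along its x, lying on the table to the right of the work (-y). Origin: below its middle. Leave alone.
Mind the look-alikes: they are no part of the job. What is shaped like the guard but blue or yellow is not meant.

How it is judged:
On the way, in this order (a step that is already met when the one before it is completed fails the run):
1. the guard plate stands on edge, fully down, in an empty slot of the rack, and is let go (x of guard in the frame of rack between -0.03 and 0.03 m and z of guard in the frame of rack between 0.004 and 0.012 m and angle between guard's own z axis and vertical below 0.15 rad and angle between the y axis of guard and the y axis of rack, either way round below 0.15 rad and contact force between the fingers and guard below 0.2 N and linear speed of guard below 0.03 m/s and (y of guard in the frame of rack between -0.006 and 0.006 m or y of guard in the frame of rack between 0.039 and 0.051 m)), for 0.2 s.
2. the latch is pulled sideways while the tongue is still down (value of joint latch above 0.009 m and value of joint tongue below 0.06 rad), for 0.1 s.
At the end, for the whole second after the job is handed in: The tongue is held still by the fingers (more than 1 N of touch), its tip 5 to 12 cm higher than at the start (angle 0.27 to 0.68 rad); the guard plate stands let go on the floor of an empty rack slot, within 30 mm of the slot's middle and 0.15 rad of upright, touching the jig nowhere (all of step 1 and value of joint tongue between 0.27 and 0.68 rad and velocity of joint tongue between -0.05 and 0.05 rad/s and contact force between the fingers and jig above 1 N and contact force between guard and jig below 0.1 N); the arm keeps its last pose, push and grip.
It fails at once if the handpiece is disturbed (moved more than 20 mm) (distance of handpiece from where it was at the start of the episode above 0.02 m).
It fails at once if the short plate is disturbed (moved more than 20 mm) (distance of spare from where it was at the start of the episode above 0.02 m).
It fails at once if the parts box is disturbed (moved more than 30 mm) (distance of parts_box from where it was at the start of the episode above 0.03 m).
It fails at once if the screwdriver is disturbed (moved more than 30 mm) (distance of driver from where it was at the start of the episode above 0.03 m).
It also fails if it takes over 61 s, if anything falls off the work surface, if the arm or the gripper's body presses on something with over 40 N, if the wrist force passes 120 N, or if a joint passes its speed limit or range.

## Working session

There is one attempt and no reset: what is moved stays moved. The work goes in short steps, Python scripts to look and compute and a shell command to move; the robot and the scene stay as the last step left them, time stands still between calls to the robot, and variables do not carry over. Pictures are saved under pics/ and viewed, at most 11 in all, crops included, and the job is handed in when it is done.

```bash
mkdir -p pics; python3 - <<'E'
from bench import telemetry, optics
import cv2
print(telemetry.get_obs())
for n in("side","top"):
    c=optics.read_camera(n); cv2.imwrite(f"pics/{n}0.png",c["color"][:,:,::-1])
    print({k:v for k,v in c.items() if k!="color"})
E
```

```text
{'time_s': 0.0, 'joints': array([-1.17366905e+00,  9.18053450e-02,  1.23187659e+00, -1.95286341e-05,
        1.81984464e+00, -5.66963148e-02]), 'qvel': array([-8.52242716e-04, -9.16996186e-04, -1.00615214e-06,  1.90719465e-04,
       -6.11865111e-04, -1.32811886e-04]), 'joint_torque': array([-3.39105303e-03, -4.46456480e+01, -4.06450474e+01,  6.94581424e-02,
        2.93051067e-02, -1.36476278e-04]), 'tcp_pos': array([ 0.2629151 , -0.53897704,  0.22154421]), 'ee_rot': array([[ 8.98779530e-01,  4.38400240e-01, -7.65438306e-04],
       [ 4.38400899e-01, -8.98777780e-01,  1.77609748e-03],
       [ 9.06826202e-05, -1.93188890e-03, -9.99998130e-01]]), 'wrist_force': array([-0.20474568,  0.76275153, -0.68046856]), 'wrist_torque': array([ 0.00598042, -0.01722206,  0.02270443]), 'grip_force': 0.0, 'finger_gap': 0.08769002984212006}
{'fx': 431.68664225118533, 'fy': 431.68664225118533, 'cx': 317.8239234211548, 'cy': 202.25259714070512, 'distortion': array([-0.05708481,  0.        ,  0.        ,  0.        ,  0.        ]), 'position': array([0.30343783, 0.68722102, 0.91810603]), 'attitude': array([[-0.94545074, -0.22624067,  0.23438868],
       [-0.325533  ,  0.6832932 , -0.65355847],
       [-0.01229468, -0.69420859, -0.71966887]])}
{'fx': 418.7217470003806, 'fy': 418.7217470003806, 'cx': 319.8066697115133, 'cy': 201.064616845323, 'distortion': array([0.02373581, 0.        , 0.        , 0.        , 0.        ]), 'position': array([ 0.45265781, -0.07691045,  1.44327303]), 'attitude': array([[-0.00840366, -0.99482097,  0.10129473],
       [-0.99996288,  0.00855318,  0.0010418 ],
       [-0.00190279, -0.10128222, -0.99485592]])}
```

View pics/top0.png

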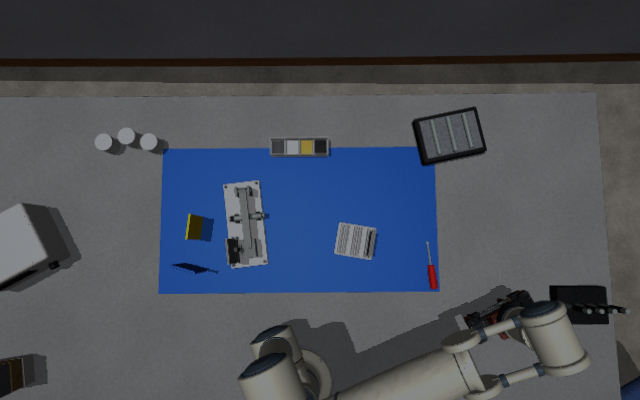

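View pics/side0.png

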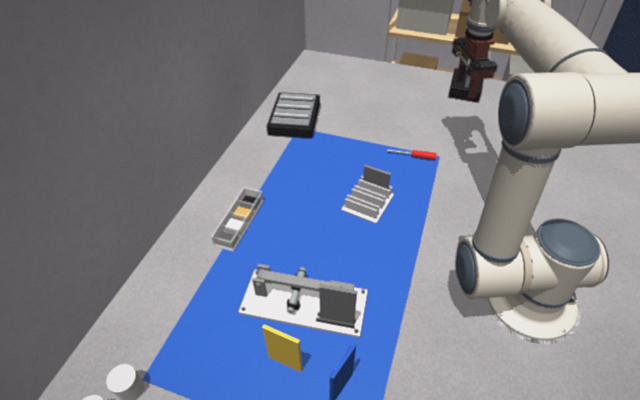

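Candidates for the guard: the grey plate in the jig at top (233,250) / side (337,305), the yellow plate at top (194,227) / side (282,348), the blue plate at top (195,268) / side (342,372), and the short grey plate in the rack at side (377,178). The grey one in the jig fits: it is tall, grey and stands next to the latch. I'll confirm it in an enlarged crop.

```bash
cat > h.py <<'E'
import numpy as np, cv2
from bench import telemetry, optics
def ray(c,uv):
    K=np.array([[c["fx"],0,c["cx"]],[0,c["fy"],c["cy"]],[0,0,1]])
    p=cv2.undistortPoints(np.array(uv,float).reshape(-1,1,2),K,c["distortion"]).reshape(-1,2)
    d=np.c_[p,np.ones(len(p))]@c["attitude"].T
    return c["position"],d/np.linalg.norm(d,axis=1)[:,None]
def onz(c,uv,z):
    o,d=ray(c,uv); return o+d*((z-o[2])/d[:,2])[:,None]
def tri(c1,u1,c2,u2):
    A=np.zeros((3,3));b=np.zeros(3);L=[]
    for c,u in((c1,u1),(c2,u2)):
        o,d=ray(c,[u]);P=np.eye(3)-np.outer(d[0],d[0]);A+=P;b+=P@o;L.append((o,P))
    x=np.linalg.solve(A,b); return x,max(np.linalg.norm(P@(x-o)) for o,P in L)
def proj(c,X):
    K=np.array([[c["fx"],0,c["cx"]],[0,c["fy"],c["cy"]],[0,0,1]]);R=c["attitude"].T
    return cv2.projectPoints(np.atleast_2d(X).astype(float),cv2.Rodrigues(R)[0],-R@c["position"],K,c["distortion"])[0].reshape(-1,2)
def crop(c,x,y,w,h,k):
    return cv2.resize(c["color"][y:y+h,x:x+w,::-1],None,fx=k,fy=k,interpolation=cv2.INTER_CUBIC)
E
python3 - <<'E'
from h import *
T=optics.read_camera("top");S=optics.read_camera("side")
im=np.zeros((600,800,3),np.uint8)
a=crop(T,215,175,60,100,6);im[:600,:360]=a
b=crop(S,232,255,145,85,3);im[:b.shape[0],362:362+b.shape[1]]=b
a=crop(T,328,215,54,52,6);im[262:262+312,362:362+324]=a
cv2.imwrite("pics/c1.png",im)
b=crop(S,335,160,65,65,9);cv2.imwrite("pics/c2.png",b)
for n,c in(("T",T),("S",S)):
    g=cv2.cvtColor(c["color"],cv2.COLOR_RGB2HSV)
    nb=((g[...,1]<90)).astype(np.uint8)   # not blue mat
    k,l,s,_=cv2.connectedComponentsWithStats(nb)
    for i in range(1,k):
        if 300<s[i,4]<9000:
            ct=max(cv2.findContours((l==i).astype(np.uint8),0,1)[0],key=cv2.contourArea)
            h=cv2.convexHull(ct); ap=cv2.approxPolyDP(h,2.5,True).reshape(-1,2)
            print(n,s[i],ap.tolist(),np.round(onz(c,ap,.012),3).tolist())
E
```

```text
T [ 223  180   46   89 3254] [[258, 180], [268, 262], [232, 268], [227, 264], [223, 184]] [[0.673, 0.137, 0.012], [0.393, 0.102, 0.012], [0.374, 0.223, 0.012], [0.387, 0.24, 0.012], [0.66, 0.258, 0.012]]
T [ 334  222   43   38 1249] [[339, 222], [376, 229], [371, 259], [334, 253]] [[0.526, -0.14, 0.012], [0.501, -0.266, 0.012], [0.4, -0.247, 0.012], [0.421, -0.122, 0.012]]
S [ 341  165   53   59 1833] [[365, 165], [389, 173], [393, 194], [375, 223], [341, 209]] [[0.51, -0.338, 0.012], [0.429, -0.325, 0.012], [0.398, -0.238, 0.012], [0.421, -0.11, 0.012], [0.527, -0.131, 0.012]]
S [ 238  264  130   74 6029] [[257, 265], [302, 267], [366, 289], [360, 335], [239, 313]] [[0.674, 0.125, 0.012], [0.562, 0.094, 0.012], [0.391, 0.106, 0.012], [0.373, 0.228, 0.012], [0.657, 0.265, 0.012]]
```

View pics/c1.png

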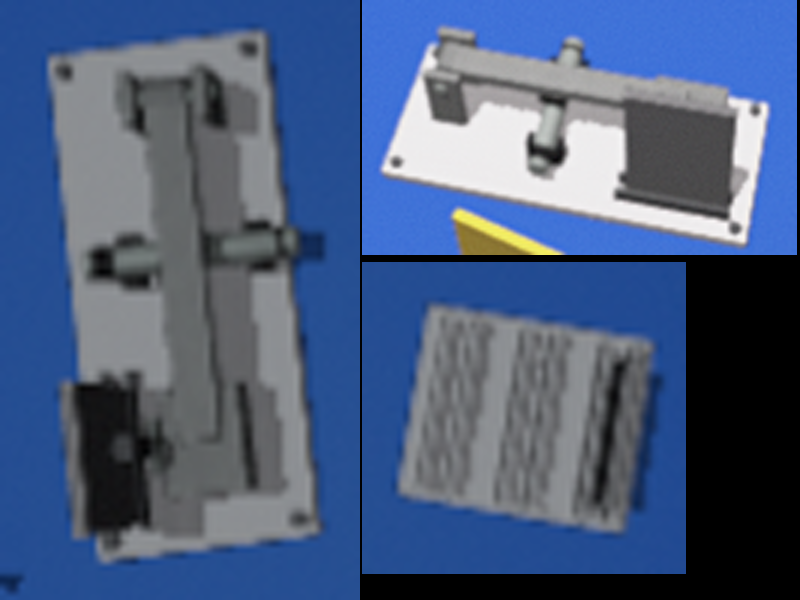

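View pics/c2.png

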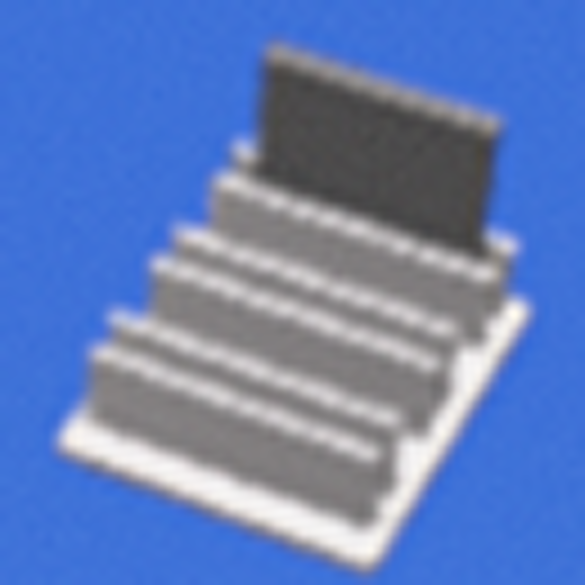

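The enlarged crop confirms it. The tall dark grey plate in the jig at side ≈(320–357, 288–325) is the guard. The rack's short plate is the one on its −y side, at side ≈(365–390, 165–188). Next I'll fit the frames.

```bash
cat >> h.py <<'E'
def fit(P,Q): # 2D rigid P->Q
    P=np.array(P);Q=np.array(Q);a=P-P.mean(0);b=Q-Q.mean(0)
    th=np.arctan2((a[:,0]*b[:,1]-a[:,1]*b[:,0]).sum(),(a*b).sum());R=np.array([[np.cos(th),-np.sin(th)],[np.sin(th),np.cos(th)]])
    t=Q.mean(0)-R@P.mean(0); return th,t,np.round((Q-P@R.T-t)*1e3,1)
E
python3 - <<'E'
from h import *
T=optics.read_camera("top");S=optics.read_camera("side")
J=np.array([[.23,.075],[.23,-.05],[-.06,-.05],[-.06,.075]])
t=onz(T,[[223,184],[258,180],[268,262]],.012)[:,:2]
s=onz(S,[[239,313],[257,265],[366,289],[360,335]],.012)[:,:2]
print("jig T",fit(J[:3],t));print("jig S",fit(J[[0,2,3]],s[[0,2,3]]))
# hole centroids, dark-weighted
def dark(c,u,v,r=3):
    g=cv2.cvtColor(c["color"],cv2.COLOR_RGB2GRAY).astype(float)[v-r:v+r+1,u-r:u+r+1]
    w=np.clip(np.median(g)-12-g,0,None);y,x=np.mgrid[-r:r+1,-r:r+1]
    return [u+(w*x).sum()/w.sum(),v+(w*y).sum()/w.sum()]
hT=[dark(T,215+x//6,175+y//6) for x,y in((65,72),(248,48),(300,518),(110,541))]
hS=[dark(S,232+(x-362)//3,255+y//3) for x,y in((397,162),(756,110),(736,228))]
a=onz(T,hT,.012)[:,:2];b=onz(S,hS,.012)[:,:2]
i=.010
H=np.array([[.23-i,.075-i],[.23-i,-.05+i],[-.06+i,-.05+i],[-.06+i,.075-i]])
print("holes",np.round(hT,1).tolist(),np.round(hS,1).tolist());print(fit(H,a));print(fit(H[[0,2,3]],b))
R=np.array([[-.055,.065],[.055,.065],[.055,-.065],[-.055,-.065]])
t=onz(T,[[334,253],[339,222],[376,229],[371,259]],.008)[:,:2];s=onz(S,[[375,223],[341,209]],.008)[:,:2]
print("rack T",fit(R,t));print("rack S",fit(R[:2],s))
f=lambda x,y:[335+(x+.5)/9-.5,160+(y+.5)/9-.5]
# fin tops near slots, z=.043, fin centers y=45+8,45-8,8,-8
F=[(90,352),(378,455),(113,316),(403,417),(155,264),(437,365),(180,232),(455,327),(220,182),(493,272)]
ys=[.053,.053,.037,.037,.008,.008,-.008,-.008,-.037,-.037]
FX=np.array([[(-1)**k*.05,y] for k,y in enumerate(ys)]);q=onz(S,[f(*p) for p in F],.043)[:,:2]
FX[:,0]*=-1
print("fins",fit(FX,q))
print("tops tri guard ends", tri(T,[225.8,239],S,[319.7,288.5]),tri(T,[228,263.5],S,[356.5,291]))
print("spare top z check", onz(S,[f(270,50),f(500,125)],.098))
E
```

```text
jig T (np.float64(0.1223422434218484), array([0.44209989, 0.15758798]), array([[-0.8, -2.3],
       [-3.2,  1.3],
       [ 4. ,  1. ]]))
jig S (np.float64(0.1327628634365281), array([0.44146926, 0.16187779]), array([[-2.7, -1.4],
       [ 2.1,  1.6],
       [ 0.6, -0.3]]))
holes [[223.5, 186.8], [257.3, 182.6], [266.8, 261.0], [232.8, 262.6]] [[242.9, 308.6], [363.1, 290.2], [355.7, 330.4]]
(np.float64(0.12310890373490224), array([0.44283867, 0.15773947]), array([[-2.6,  6.8],
       [-1.8, -5.3],
       [-2.2, -6.1],
       [ 6.6,  4.5]]))
(np.float64(0.12216093937225635), array([0.44226883, 0.1597643 ]), array([[ 0.6,  0.5],
       [-0.8, -2.5],
       [ 0.2,  2. ]]))
rack T (np.float64(-0.1809877065657403), array([ 0.46193226, -0.19425319]), array([[ 1.3, -1.8],
       [-1.6, -0.4],
       [-3.2,  1.3],
       [ 3.5,  0.8]]))
rack S (np.float64(-0.19962895650619839), array([ 0.46179646, -0.1877341 ]), array([[ 1. , -0.2],
       [-1. ,  0.2]]))
fins (np.float64(3.020263268424112), array([ 0.46605354, -0.16941441]), array([[ 11.8,  83.4],
       [ 14.4,  86. ],
       [  7.5,  49.8],
       [  8.9,  52. ],
       [ -2.2,  -6. ],
       [  0.5,  -2.2],
       [ -7.8, -38.7],
       [ -3. , -36.3],
       [-17.4, -94.6],
       [-12.6, -93.3]]))
tops tri guard ends (array([0.47050779, 0.21698975, 0.13902456]), np.float64(0.0007506051825392345)) (array([0.39490413, 0.20616377, 0.15117199]), np.float64(0.0002165562277704873))
spare top z check [[ 0.49123995 -0.2401516   0.098     ]
 [ 0.41382798 -0.22826122  0.098     ]]
```

```bash
cat >> h.py <<'E'
from scipy.spatial.transform import Rotation as Ro
def go(p,yaw):
    "offset, twist (tool axes) to put TCP at p, pointing down, tool x at yaw"
    o=telemetry.get_obs();R=o["ee_rot"];c,s=np.cos(yaw),np.sin(yaw)
    G=np.array([[c,s,0],[s,-c,0],[0,0,-1]])
    print("at",np.round(o["tcp_pos"],4),"off",np.round(R.T@(np.array(p)-o["tcp_pos"]),4),"tw",np.round(Ro.from_matrix(R.T@G).as_rotvec(),3),"j",np.round(o["joints"],2),"t",round(o["time_s"],2))
E
python3 - <<'E'
from h import *
S=optics.read_camera("side")
f=lambda x,y:[335+(x+.5)/9-.5,160+(y+.5)/9-.5]
F=[(90,352),(378,455),(113,316),(403,417),(155,264),(437,365),(180,232),(455,327),(220,182),(493,272)]
ys=[.053,.053,.037,.037,.008,.008,-.008,-.008,-.037,-.037]
FX=np.array([[(-1)**k*.05,y] for k,y in enumerate(ys)]);q=onz(S,[f(*p) for p in F],.043)[:,:2]
print("fins",fit(FX,q))
go([.436,.211,.215],.124)
E
```

```text
fins (np.float64(-0.16238762279842403), array([ 0.46305684, -0.19039703]), array([[ 0.1,  1.5],
       [ 2.2,  0. ],
       [ 0.3, -0.4],
       [ 1.2, -2.3],
       [-1.2,  1.2],
       [ 1. ,  1. ],
       [-2.3,  0.1],
       [ 1.9, -1.5],
       [-3.7,  1.7],
       [ 0.6, -1.2]]))
at [ 0.263  -0.5392  0.2224] off [ 0.4844 -0.5985  0.0076] tw [-0.    0.    0.33] j [-1.17  0.09  1.23 -0.    1.82 -0.06] t 0.35
```

```bash
python3 -m creep '[{"offset":[0.05,-0.06,-0.02],"twist":[0,0,0.03],"claw":0.7},{"offset":[0.1,-0.125,-0.02],"twist":[0,0,0.06],"claw":0.7},{"offset":[0.14,-0.173,-0.02],"twist":[0,0,0.1],"claw":0.7},{"offset":[0.18,-0.222,-0.02],"twist":[0,0,0.14],"claw":0.7},{"offset":[0.22,-0.272,-0.02],"twist":[0,0,0.18],"claw":0.7},{"offset":[0.26,-0.321,-0.02],"twist":[0,0,0.22],"claw":0.7},{"offset":[0.3,-0.371,-0.02],"twist":[0,0,0.26],"claw":0.7},{"offset":[0.34,-0.42,-0.02],"twist":[0,0,0.3],"claw":0.7},{"offset":[0.38,-0.47,-0.02],"twist":[0,0,0.33],"claw":0.7},{"offset":[0.42,-0.519,-0.01],"twist":[0,0,0.33],"claw":0.7}]' && python3 -m creep '[{"offset":[0.05,-0.06,0],"twist":[0,0,0],"claw":0.6},{"offset":[0.064,-0.08,0.01],"twist":[0,0,0],"claw":0.6},{"offset":[0.064,-0.08,0.017],"twist":[0,0,0],"claw":0.6},{"offset":[0.064,-0.08,0.017],"twist":[0,0,0],"claw":0.6}]'; python3 - <<'E'
from h import *
go([.436,.211,.124],.124)
c=optics.read_camera("side");t=optics.read_camera("top")
im=np.zeros((600,800,3),np.uint8)
a=crop(c,270,200,130,150,4);im[:,:520]=a
a=crop(t,205,215,70,150,4);im[:,522:522+278]=a[:600,:278]
cv2.imwrite("pics/a1.png",im)
E
```

```text
time_s: 1.6
tcp_pos: [0.403, 0.0696, 0.2376]
ee_rot: [[0.992, 0.123, 0.002], [0.123, -0.992, 0.0], [0.002, 0.0, -1.0]]
wrist_force: [0.1, -0.4, -0.8]
finger_gap: 0.0612
grip_force: 0.0
time_s: 2.1
tcp_pos: [0.4559, 0.1542, 0.2192]
ee_rot: [[0.992, 0.123, -0.002], [0.123, -0.992, -0.001], [-0.002, 0.001, -1.0]]
wrist_force: [-0.3, -0.6, 0.2]
finger_gap: 0.0528
grip_force: 0.0
at [0.4559 0.1542 0.2192] off [-0.0126 -0.0589  0.0952] tw [ 0.001  0.002 -0.   ] j [ 0.26 -0.23  1.54 -0.    1.83  1.7 ] t 2.1
```

View pics/a1.png

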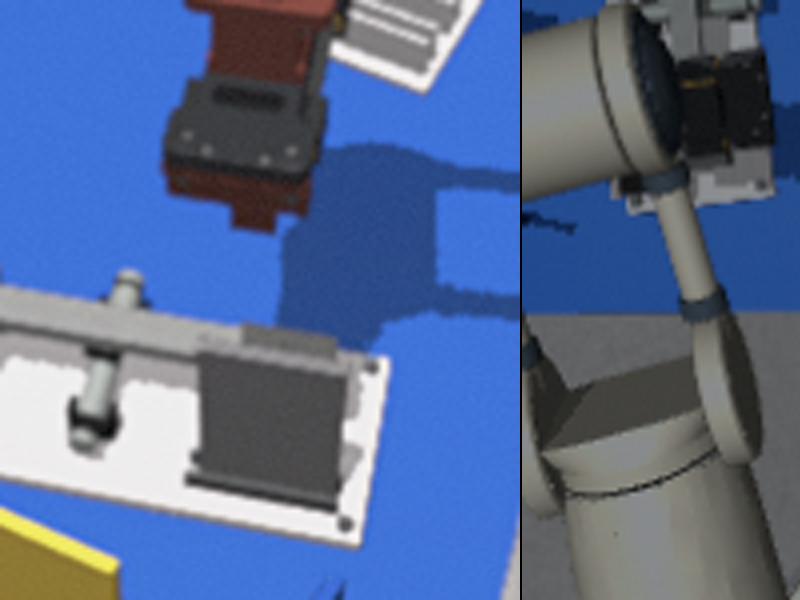

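```bash
python3 -m creep '[{"offset":[-0.012,-0.04,0],"twist":[0,0,0],"claw":0.5},{"offset":[-0.0126,-0.059,0],"twist":[0,0,0],"claw":0.5},{"offset":[-0.0126,-0.059,0.04],"twist":[0,0,0],"claw":0.5},{"offset":[-0.0126,-0.059,0.07],"twist":[0,0,0],"claw":0.5},{"offset":[-0.0126,-0.059,0.092],"twist":[0,0,0],"claw":0.5},{"offset":[-0.0126,-0.059,0.092],"twist":[0,0,0],"claw":0.5}]' 20; python3 - <<'E'
from h import *
go([.436,.211,.126],.124)
c=optics.read_camera("side")
cv2.imwrite("pics/a2.png",crop(c,290,235,100,110,5))
E
```

```text
time_s: 2.95
tcp_pos: [0.4359, 0.2105, 0.1269]
ee_rot: [[0.993, 0.122, -0.002], [0.122, -0.993, -0.001], [-0.002, 0.001, -1.0]]
wrist_force: [-0.1, -1.0, 0.2]
finger_gap: 0.044
grip_force: 0.0
at [0.4359 0.2105 0.1269] off [ 0.0001 -0.0005  0.0009] tw [ 0.001  0.002 -0.002] j [ 0.38 -0.22  1.7  -0.    1.67  1.83] t 2.95
```

View pics/a2.png

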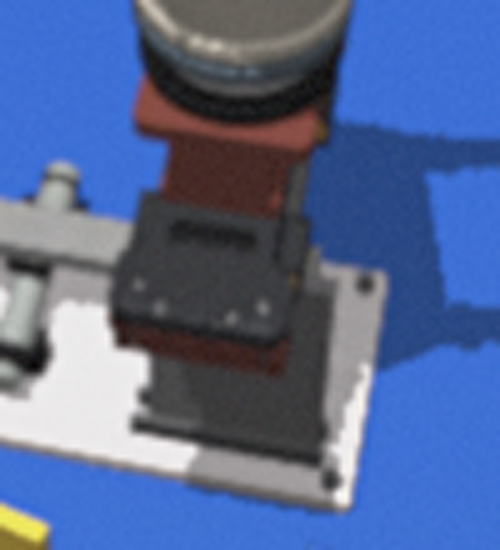

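```bash
python3 -m creep '[{"offset":[0,0,0],"twist":[0,0,0],"claw":0.2},{"offset":[0,0,0],"twist":[0,0,0],"claw":0},{"offset":[0,0,0],"twist":[0,0,0],"claw":0},{"offset":[0,0,0],"twist":[0,0,0],"claw":0},{"offset":[0,0,0],"twist":[0,0,0],"claw":0},{"offset":[0,0,0],"twist":[0,0,0],"claw":0}]' 25; python3 - <<'E'
from h import *
c=optics.read_camera("side")
print((proj(c,[[.436,.211,.012],[.436,.211,.152],[.436,.211,.2]])-[290,235])*5)
print(telemetry.get_obs()["wrist_force"])
E
```

```text
time_s: 3.75
tcp_pos: [0.4368, 0.2119, 0.1281]
ee_rot: [[0.992, 0.124, 0.0], [0.124, -0.992, 0.0], [0.0, -0.0, -1.0]]
wrist_force: [-0.9, 0.6, 1.7]
finger_gap: 0.008
grip_force: 25.0
[[227.36329579 427.58846986]
 [233.37012822 261.44155197]
 [235.74216837 195.24307468]]
[ 0.18387208 -0.07797756  2.19404085]
```

```bash
python3 -m creep '[{"offset":[0,0,-0.01],"twist":[0,0,0],"claw":0},{"offset":[0,0,-0.03],"twist":[0,0,0],"claw":0},{"offset":[0,0,-0.06],"twist":[0,0,0],"claw":0},{"offset":[0,0,-0.09],"twist":[0,0,0],"claw":0},{"offset":[0,0,-0.12],"twist":[0,0,0],"claw":0},{"offset":[0,0,-0.13],"twist":[0,0,0],"claw":0},{"offset":[0,0,-0.13],"twist":[0,0,0],"claw":0}]'; python3 - <<'E'
from h import *
go([.473,-.1475,.255],-.17)
E
```

```text
time_s: 4.68
tcp_pos: [0.4369, 0.2119, 0.2586]
ee_rot: [[0.992, 0.123, 0.001], [0.123, -0.992, 0.001], [0.001, -0.0, -1.0]]
wrist_force: [-0.5, 0.5, -1.6]
finger_gap: 0.0076
grip_force: 25.0
at [0.4369 0.2119 0.2586] off [-0.0086  0.3611  0.0035] tw [-0.001 -0.001  0.294] j [ 0.38 -0.21  1.45 -0.    1.89  1.83] t 4.67
```

```bash
python3 -m creep '[{"offset":[0,0.03,0],"twist":[0,0,0],"claw":0},{"offset":[0,0.075,0],"twist":[0,0,0.05],"claw":0},{"offset":[0,0.12,0],"twist":[0,0,0.1],"claw":0},{"offset":[-0.002,0.165,0],"twist":[0,0,0.15],"claw":0},{"offset":[-0.004,0.21,0],"twist":[0,0,0.2],"claw":0},{"offset":[-0.006,0.255,0],"twist":[0,0,0.25],"claw":0},{"offset":[-0.008,0.3,0.001],"twist":[0,0,0.294],"claw":0},{"offset":[-0.0086,0.34,0.002],"twist":[0,0,0.294],"claw":0},{"offset":[-0.0086,0.3611,0.003],"twist":[0,0,0.294],"claw":0},{"offset":[-0.0086,0.3611,0.003],"twist":[0,0,0.294],"claw":0}]'
python3 -m creep '[{"offset":[0,0,0.03],"twist":[0,0,0],"claw":0},{"offset":[0,0,0.06],"twist":[0,0,0],"claw":0},{"offset":[0,0,0.074],"twist":[0,0,0],"claw":0},{"offset":[0,0,0.074],"twist":[0,0,0],"claw":0}]'; python3 - <<'E'
from h import *
go([.473,-.1475,.125],-.17)
c=optics.read_camera("side");t=optics.read_camera("top")
im=np.zeros((600,800,3),np.uint8)
im[:,:448]=crop(c,335,150,64,86,7)[:600,:448]
im[:560,450:800]=crop(t,325,200,50,80,7)[:560]
cv2.imwrite("pics/a3.png",im)
E
```

```text
time_s: 5.92
tcp_pos: [0.4721, -0.1486, 0.2527]
ee_rot: [[0.985, -0.172, -0.003], [-0.172, -0.985, 0.001], [-0.004, -0.001, -1.0]]
wrist_force: [0.1, 0.6, -2.6]
finger_gap: 0.0079
grip_force: 25.0
time_s: 6.42
tcp_pos: [0.4722, -0.1468, 0.1797]
ee_rot: [[0.986, -0.169, -0.002], [-0.169, -0.986, 0.001], [-0.002, -0.001, -1.0]]
wrist_force: [1.0, -0.1, -1.7]
finger_gap: 0.0079
grip_force: 25.0
at [ 0.4722 -0.1468  0.1797] off [0.001  0.0006 0.0547] tw [-0.001  0.002  0.001] j [-0.37 -0.2   1.58  0.    1.76  1.37] t 6.42
```

View pics/a3.png

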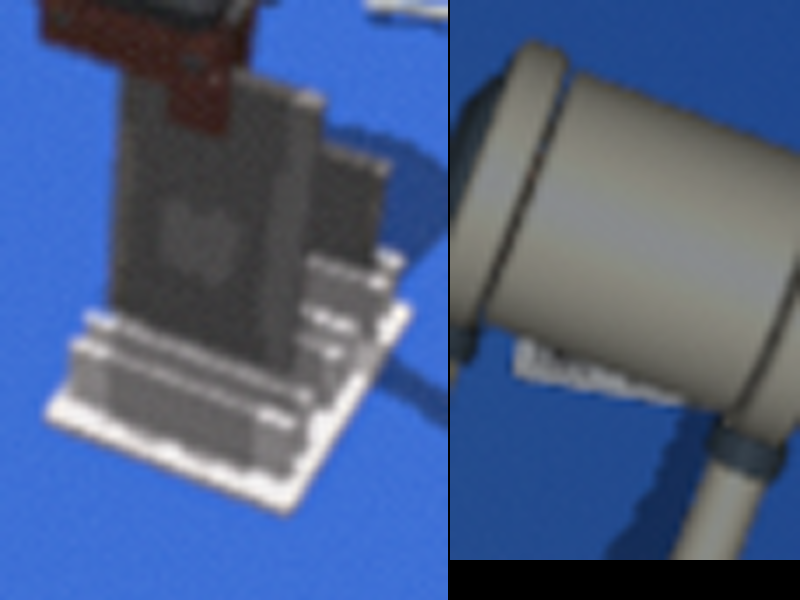

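```bash
python3 - <<'E'
from h import *
c=optics.read_camera("side")
f=lambda x,y:[335+(x+.5)/7-.5,150+(y+.5)/7-.5]
o=np.array([.4625,-.1915]);th=-.168;R=np.array([[np.cos(th),-np.sin(th)],[np.sin(th),np.cos(th)]])
r=lambda pts,z:np.round((onz(c,[f(*p) for p in pts],z)[:,:2]-o)@R*1e3,1).tolist()
print("fins z43",r([(75,343),(290,418),(92,315),(310,393)],.043))
zb=telemetry.get_obs()["tcp_pos"][2]-.1281+.012
print("plate bottom front edge",zb,r([(107,307),(290,365)],zb))
print("base corners",r([(48,415),(287,515),(412,312)],.006))
print("tcp",((telemetry.get_obs()["tcp_pos"][:2]-o)@R*1e3))
# edge profiles: grey along columns across slot, averaged along x, for slot at y=+45
g=cv2.cvtColor(c["color"],cv2.COLOR_RGB2GRAY).astype(np.float32)
for z,x0,x1,ys in((.043,-.045,.045,range(28,66)),):
    out=[]
    for y in ys:
        xs=np.linspace(x0,x1,40);P=np.c_[np.c_[xs,np.full(40,y/1e3)]@R.T+o,np.full(40,z)];u=proj(c,P).astype(np.float32)
        out.append(int(cv2.remap(g,u[:,0],u[:,1],1).mean()))
    print(z,dict(zip(ys,out)))
E
```

```text
fins z43 [[48.2, 54.6], [-45.2, 52.1], [49.2, 36.9], [-46.8, 35.8]]
plate bottom front edge 0.06621857546568173 [[36.5, 51.4], [-40.8, 46.8]]
base corners [[54.6, 64.1], [-54.3, 68.3], [-55.7, -62.6]]
tcp [ 3.24005362 45.13338691]
0.043 {28: 80, 29: 85, 30: 92, 31: 98, 32: 106, 33: 114, 34: 121, 35: 128, 36: 134, 37: 138, 38: 140, 39: 139, 40: 134, 41: 127, 42: 120, 43: 114, 44: 109, 45: 106, 46: 105, 47: 107, 48: 111, 49: 118, 50: 125, 51: 133, 52: 140, 53: 145, 54: 148, 55: 148, 56: 143, 57: 136, 58: 128, 59: 121, 60: 115, 61: 110, 62: 107, 63: 106, 64: 105, 65: 106}
```

```bash
python3 -m creep '[{"offset":[0,-0.0008,0.01],"twist":[0,0,-0.008],"claw":0},{"offset":[0,-0.0008,0.018],"twist":[0,0,-0.008],"claw":0},{"offset":[0,-0.0008,0.024],"twist":[0,0,-0.008],"claw":0},{"offset":[0,-0.0008,0.03],"twist":[0,0,-0.008],"claw":0},{"offset":[0,-0.0008,0.034],"twist":[0,0,-0.008],"claw":0},{"offset":[0,-0.0008,0.034],"twist":[0,0,-0.008],"claw":0}]'
```

```text
time_s: 7.32
tcp_pos: [0.4725, -0.1472, 0.1459]
ee_rot: [[0.987, -0.162, -0.001], [-0.162, -0.987, -0.0], [-0.001, 0.001, -1.0]]
wrist_force: [-0.4, -1.9, 0.2]
finger_gap: 0.0075
grip_force: 25.0
```

```bash
python3 -m creep '[{"offset":[0,0,0.006],"twist":[0,0,0],"claw":0},{"offset":[0,0,0.012],"twist":[0,0,0],"claw":0},{"offset":[0,0,0.017],"twist":[0,0,0],"claw":0},{"offset":[0,0,0.02],"twist":[0,0,0],"claw":0},{"offset":[0,0,0.022],"twist":[0,0,0],"claw":0},{"offset":[0,0,0.022],"twist":[0,0,0],"claw":0}]'
```

```text
time_s: 8.07
tcp_pos: [0.4728, -0.147, 0.1245]
ee_rot: [[0.987, -0.162, -0.0], [-0.162, -0.987, -0.0], [-0.0, 0.0, -1.0]]
wrist_force: [0.3, -3.9, -1.5]
finger_gap: 0.0076
grip_force: 25.0
```

```bash
python3 -m creep '[{"offset":[0,0.001,0.001],"twist":[0,0,0],"claw":0},{"offset":[0,0.001,0.002],"twist":[0,0,0],"claw":0},{"offset":[0,0.001,0.002],"twist":[0,0,0],"claw":0}]' 10;  python3 -m creep '[{"offset":[0,0,0],"twist":[0,0,0],"claw":0.15},{"offset":[0,0,0],"twist":[0,0,0],"claw":0.3},{"offset":[0,0,0],"twist":[0,0,0],"claw":0.3},{"offset":[0,0,-0.02],"twist":[0,0,0],"claw":0.35},{"offset":[0,0,-0.06],"twist":[0,0,0],"claw":0.35},{"offset":[0,0,-0.1],"twist":[0,0,0],"claw":0.35},{"offset":[0,0,-0.1],"twist":[0,0,0],"claw":0.35}]'; python3 - <<'E'
from h import *
o=np.array([.4425,.159]);th=.124
p=o+.034*np.array([-np.sin(th),np.cos(th)]);print(p);go([*p,.222],.124)
E
```

```text
time_s: 8.45
tcp_pos: [0.473, -0.1475, 0.1239]
ee_rot: [[0.987, -0.161, 0.001], [-0.161, -0.987, 0.0], [0.001, -0.001, -1.0]]
wrist_force: [-2.7, -0.9, 5.6]
finger_gap: 0.0078
grip_force: 10.0
time_s: 9.32
tcp_pos: [0.4742, -0.1483, 0.2285]
ee_rot: [[0.987, -0.161, 0.008], [-0.161, -0.987, -0.003], [0.008, 0.002, -1.0]]
wrist_force: [0.8, -0.5, -0.2]
finger_gap: 0.0306
grip_force: 0.0
[0.4382948  0.19273894]
at [ 0.4742 -0.1483  0.2285] off [-0.0905 -0.3308  0.0052] tw [ 0.003 -0.008 -0.286] j [-0.37 -0.19  1.5   0.    1.83  1.36] t 9.32
```

```bash
python3 -m creep '[{"offset":[-0.01,-0.03,0],"twist":[0,0,-0.03],"claw":0.4},{"offset":[-0.02,-0.07,0],"twist":[0,0,-0.07],"claw":0.4},{"offset":[-0.03,-0.11,0],"twist":[0,0,-0.12],"claw":0.4},{"offset":[-0.04,-0.15,0],"twist":[0,0,-0.17],"claw":0.4},{"offset":[-0.05,-0.18,0],"twist":[0,0,-0.22],"claw":0.4},{"offset":[-0.055,-0.2,0],"twist":[0,0,-0.286],"claw":0.4},{"offset":[-0.055,-0.2,0],"twist":[0,0,-0.286],"claw":0.4}]'; python3 - <<'E'
from h import *
go([.4383,.1927,.222],.124)
c=optics.read_camera("side");t=optics.read_camera("top")
im=np.zeros((600,800,3),np.uint8)
im[:310,:320]=crop(c,335,155,64,62,5);im[:600,322:322+478]=crop(c,300,245,80,100,6)[:600,:478]
im[312:312+280,:320]=crop(t,215,225,64,56,5)
cv2.imwrite("pics/a4.png",im)
print(proj(c,[[.4383,.1927,.118],[.4383,.1927,.105]]),proj(t,[[.4383,.1927,.118]]))
E
```

```text
time_s: 10.2
tcp_pos: [0.4504, 0.0594, 0.2227]
ee_rot: [[0.992, 0.126, -0.001], [0.126, -0.992, 0.0], [-0.0, -0.0, -1.0]]
wrist_force: [0.3, -0.1, -0.4]
finger_gap: 0.0352
grip_force: 0.0
at [0.4504 0.0594 0.2227] off [ 0.0047 -0.1337  0.0007] tw [-0.     0.     0.002] j [ 0.06 -0.3   1.6   0.    1.85  1.5 ] t 10.2
[[337.86737212 288.79773569]
 [337.7375849  292.05503952]] [[234.84014488 249.06585319]]
```

View pics/a4.png

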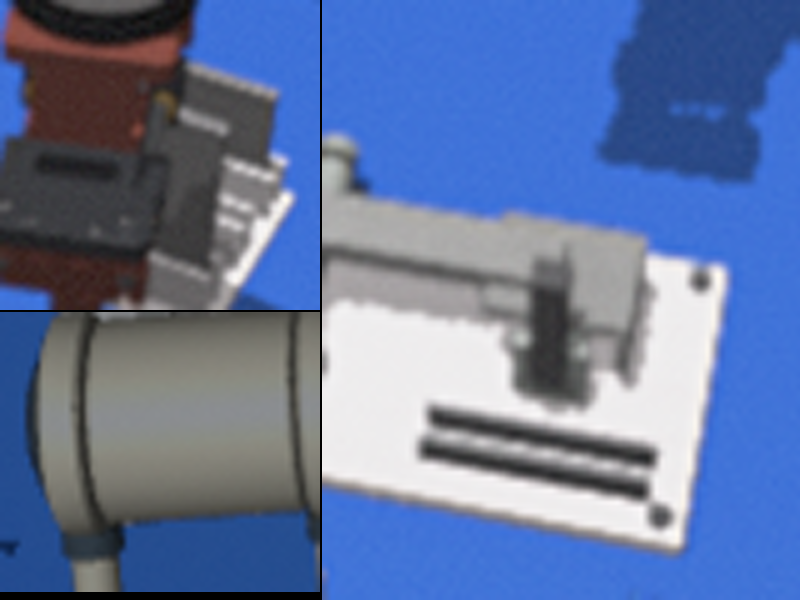

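```bash
python3 -m creep '[{"offset":[0.002,-0.04,0],"twist":[0,0,0],"claw":0.4},{"offset":[0.004,-0.09,0],"twist":[0,0,0],"claw":0.4},{"offset":[0.0047,-0.125,0],"twist":[0,0,0],"claw":0.4},{"offset":[0.0047,-0.1337,0.02],"twist":[0,0,0],"claw":0.4},{"offset":[0.0047,-0.1337,0.06],"twist":[0,0,0],"claw":0.4},{"offset":[0.0047,-0.1337,0.09],"twist":[0,0,0],"claw":0.4},{"offset":[0.0047,-0.1337,0.09],"twist":[0,0,0],"claw":0.4}]';python3 - <<'E'
from h import *
go([.4383,.1927,.088],.124)
c=optics.read_camera("side")
im=np.zeros((600,800,3),np.uint8)
im[:360,:320]=crop(c,335,155,64,72,5);im[:600,322:322+478]=crop(c,300,245,80,100,6)[:600,:478]
cv2.imwrite("pics/a5.png",im)
E
```

```text
time_s: 11.18
tcp_pos: [0.4374, 0.1897, 0.1289]
ee_rot: [[0.993, 0.121, -0.006], [0.121, -0.993, -0.003], [-0.007, 0.002, -1.0]]
wrist_force: [0.2, 0.4, -0.8]
finger_gap: 0.0354
grip_force: 0.0
at [0.4374 0.1897 0.1289] off [ 0.0015 -0.003   0.0409] tw [ 0.002  0.007 -0.002] j [ 0.34 -0.24  1.71 -0.    1.68  1.79] t 11.18
```

View pics/a5.png

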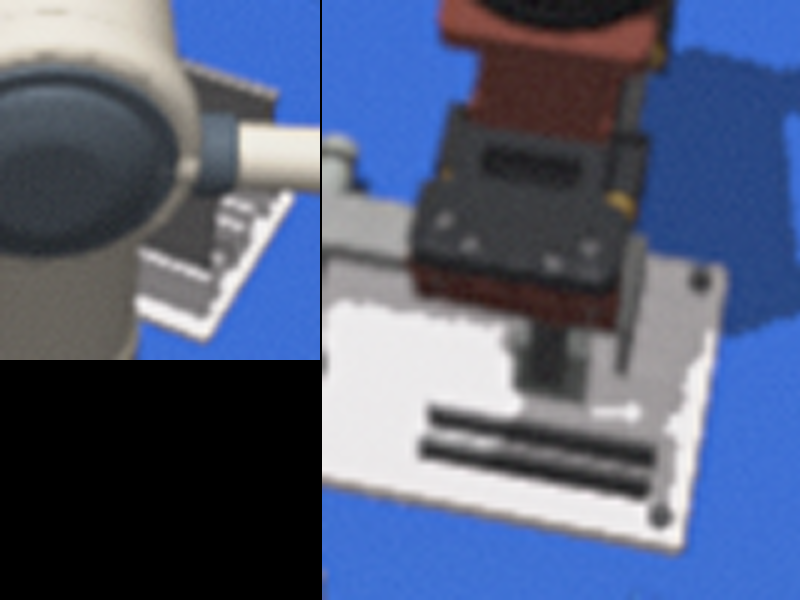

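```bash
python3 -m creep '[{"offset":[0,0,0],"twist":[0,0,0],"claw":0.4},{"offset":[0,0,0],"twist":[0,0,0],"claw":0.4}]'; python3 - <<'E'
from h import *
go([.4383,.1927,.088],.124)
E
```

```text
time_s: 11.48
tcp_pos: [0.4397, 0.1916, 0.1345]
ee_rot: [[0.992, 0.123, 0.003], [0.123, -0.992, 0.001], [0.003, -0.001, -1.0]]
wrist_force: [-1.0, 0.4, 0.8]
finger_gap: 0.0352
grip_force: 0.0
at [0.4397 0.1916 0.1345] off [-0.0014 -0.0012  0.0465] tw [-0.001 -0.003 -0.001] j [ 0.34 -0.24  1.7  -0.    1.68  1.79] t 11.47
```

```bash
python3 -m creep '[{"offset":[0,-0.001,0.015],"twist":[0,0,0],"claw":0.4},{"offset":[-0.001,-0.001,0.03],"twist":[0,0,0],"claw":0.4},{"offset":[-0.001,-0.001,0.04],"twist":[0,0,0],"claw":0.4},{"offset":[-0.001,-0.001,0.045],"twist":[0,0,0],"claw":0.4},{"offset":[-0.001,-0.001,0.045],"twist":[0,0,0],"claw":0.4},{"offset":[-0.001,-0.001,0.045],"twist":[0,0,0],"claw":0.4}]' 40 && python3 -m creep '[{"offset":[0,0,0],"twist":[0,0,0],"claw":0},{"offset":[0,0,0],"twist":[0,0,0],"claw":0},{"offset":[0,0,0],"twist":[0,0,0],"claw":0},{"offset":[0,0,0],"twist":[0,0,0],"claw":0},{"offset":[0,0,0],"twist":[0,0,0],"claw":0}]' 45
```

```text
time_s: 12.22
tcp_pos: [0.4381, 0.1927, 0.0884]
ee_rot: [[0.992, 0.123, 0.001], [0.123, -0.992, 0.0], [0.001, -0.0, -1.0]]
wrist_force: [-0.7, -0.6, 0.5]
finger_gap: 0.035
grip_force: 0.0
time_s: 12.85
tcp_pos: [0.4377, 0.1939, 0.0882]
ee_rot: [[0.992, 0.124, 0.0], [0.124, -0.992, 0.003], [0.001, -0.003, -1.0]]
wrist_force: [-1.3, 5.4, 0.5]
finger_gap: 0.0118
grip_force: 45.0
```

```bash
python3 -m creep '[{"offset":[0,-0.004,0],"twist":[0,0,0],"claw":0},{"offset":[0,-0.008,0],"twist":[0,0,0],"claw":0},{"offset":[0,-0.012,0],"twist":[0,0,0],"claw":0},{"offset":[0,-0.0145,0],"twist":[0,0,0],"claw":0},{"offset":[0,-0.0145,0],"twist":[0,0,0],"claw":0},{"offset":[0,-0.0145,0],"twist":[0,0,0],"claw":0}]'
```

```text
time_s: 13.6
tcp_pos: [0.4365, 0.2048, 0.088]
ee_rot: [[0.993, 0.122, 0.001], [0.122, -0.993, -0.005], [0.0, 0.005, -1.0]]
wrist_force: [1.4, -7.7, 1.6]
finger_gap: 0.0118
grip_force: 45.0
```

```bash
python3 -m creep '[{"offset":[0,-0.001,0],"twist":[0,0,0],"claw":0},{"offset":[0,-0.002,0],"twist":[0,0,0],"claw":0},{"offset":[0,-0.0025,0],"twist":[0,0,0],"claw":0},{"offset":[0,-0.0025,0],"twist":[0,0,0],"claw":0}]'; python3 - <<'E'
from h import *
print(telemetry.get_obs()["wrist_force"])
c=optics.read_camera("side");cv2.imwrite("pics/a6.png",crop(c,300,245,80,100,6))
# arc of grasp point: pivot at hinge (190 mm along +x, .066 high)
r=telemetry.get_obs()["tcp_pos"][2]+.019-.066
for a in(.1,.2,.3,.4,.45):
    print(a,"dx",round(.19-.19*np.cos(a)+r*np.sin(a),4),"dz",round(.19*np.sin(a)+r*np.cos(a)-r,4))
E
```

```text
time_s: 14.1
tcp_pos: [0.4362, 0.207, 0.088]
ee_rot: [[0.993, 0.121, 0.001], [0.121, -0.993, -0.005], [0.0, 0.005, -1.0]]
wrist_force: [0.8, -9.8, 1.4]
finger_gap: 0.0117
grip_force: 45.0
[ 0.83352349 -9.80621639  1.41812256]
0.1 dx 0.005 dz 0.0188
0.2 dx 0.0119 dz 0.0369
0.3 dx 0.0206 dz 0.0543
0.4 dx 0.031 dz 0.0708
0.45 dx 0.0367 dz 0.0786
```

View pics/a6.png

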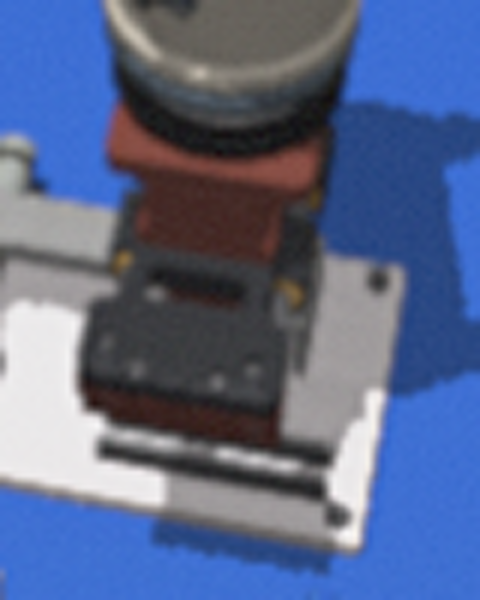

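```bash
python3 -m creep '[{"offset":[0.001,0,-0.005],"twist":[0,0,0],"claw":0},{"offset":[0.0025,0,-0.01],"twist":[0,0,0],"claw":0},{"offset":[0.004,0,-0.015],"twist":[0,0,0],"claw":0},{"offset":[0.005,0,-0.019],"twist":[0,0,0],"claw":0},{"offset":[0.005,0,-0.019],"twist":[0,0,0],"claw":0}]'
```

```text
time_s: 14.78
tcp_pos: [0.4396, 0.2072, 0.1045]
ee_rot: [[0.993, 0.121, -0.005], [0.121, -0.993, -0.007], [-0.005, 0.006, -1.0]]
wrist_force: [1.0, -10.3, -6.5]
finger_gap: 0.0114
grip_force: 45.0
```

```bash
python3 -m creep '[{"offset":[0.003,0,-0.009],"twist":[0,0,0],"claw":0},{"offset":[0.007,0,-0.018],"twist":[0,0,0],"claw":0},{"offset":[0.011,0,-0.027],"twist":[0,0,0],"claw":0},{"offset":[0.0156,0,-0.036],"twist":[0,0,0],"claw":0},{"offset":[0.021,0,-0.044],"twist":[0,0,0],"claw":0},{"offset":[0.026,0,-0.052],"twist":[0,0,0],"claw":0},{"offset":[0.029,0,-0.057],"twist":[0,0,0],"claw":0},{"offset":[0.029,0,-0.057],"twist":[0,0,0],"claw":0},{"offset":[0.029,0,-0.057],"twist":[0,0,0],"claw":0}]'; python3 - <<'E'
from h import *
c=optics.read_camera("side");t=optics.read_camera("top")
cv2.imwrite("pics/a7.png",crop(c,220,150,190,190,3))
print(telemetry.get_obs()["wrist_force"],telemetry.get_obs()["tcp_pos"])
E
```

```text
time_s: 15.9
tcp_pos: [0.4683, 0.2107, 0.1616]
ee_rot: [[0.993, 0.121, -0.005], [0.121, -0.993, -0.007], [-0.006, 0.006, -1.0]]
wrist_force: [-2.1, -9.6, -4.7]
finger_gap: 0.0114
grip_force: 45.0
[ -1.43346821 -10.63252581  -4.75245541] [0.46828382 0.21068481 0.16154137]
```

View pics/a7.png

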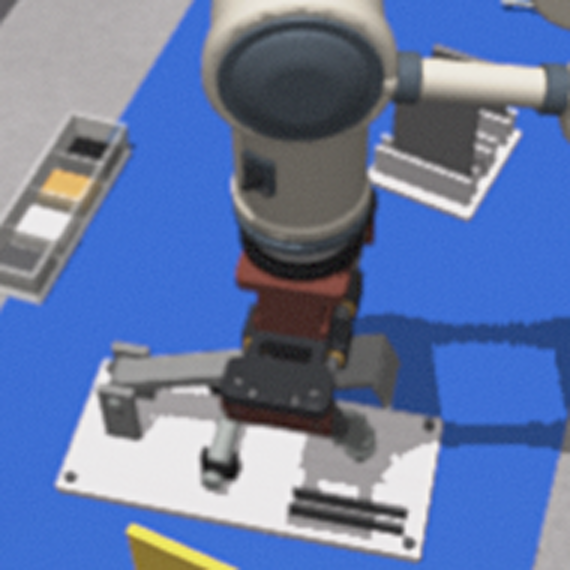

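The picture shows the tongue raised, with the coupler at crop (375,370). The handpiece is still in its cradle at crop (220,460), and the guard stands upright in the rack at crop (435,130). I'll check that the hold is steady, then hand in.

```bash
python3 -m creep '[{"offset":[0,0,0],"twist":[0,0,0],"claw":0},{"offset":[0,0,0],"twist":[0,0,0],"claw":0},{"offset":[0,0,0],"twist":[0,0,0],"claw":0},{"offset":[0,0,0],"twist":[0,0,0],"claw":0}]' && python3 -c "
from bench import bot
print(bot.hand_in())"
```

```text
time_s: 16.5
tcp_pos: [0.4683, 0.2107, 0.1615]
ee_rot: [[0.993, 0.121, -0.005], [0.121, -0.993, -0.007], [-0.006, 0.006, -1.0]]
wrist_force: [-0.3, -9.4, -5.1]
finger_gap: 0.0114
grip_force: 45.0
the job is handed in; nothing more can be done
None
```

I handed the job in at about 16.5 s, with no verdict returned: the guard plate stands released in the rack slot at y = +45 mm, and the gripper is holding the tongue by the latch post with its tip about 77 mm up, worked out from the tool's rise.

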